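# Slide the watch box that fits into its display sleeve

### The arm

A 6-joint arm with a two-finger parallel gripper is mounted at the origin on the work surface. World frame = base frame: x ahead of the robot, y to its left, z up, the work surface at z = 0. Lengths are in m, angles in rad, forces in N, time in s.
With the tool pointing down it reaches from about 0.35 to 0.775 m from the base axis. Payload 7.3 kg.
Tool frame: the origin (TCP) lies at the very end of the fingers, on their centre line; the grasp point (between the pads) lies 19 mm behind it; z points along the fingers, y is the line along which they close (so a half turn about z gives the same grasp; the last joint's range is limited). The gripper opens to 92 mm and grips with 3 to 60 N. Pads are 19 mm wide; open, the fingers measure 130 mm over their backs; the gripper's body (75 mm by 190 mm) begins 47 mm behind the grasp point.
Start: joints at [1.045, 0.342, 1.524, -0, 1.275, -0.146], TCP at [0.195, 0.488, 0.201] pointing down, gripper open.
Joint ranges: [-2.53, 2.53], [-0.77, 2.02], [0.04, 2.7], [-1, 4.14], [0.28, 2.66], [-3.11, 3.11]. Speed limits (rad/s): [2.57, 2.57, 3.14, 3.14, 3.14, 3.14].

### API

Orientations are given as a 3x3 rotation matrix whose columns are the frame's x, y, z axes.
In Python, from bench import arm, imaging gives the robot as it stands.
- The arm moves only by the shell command python3 -m crank 'ROWS' [FORCE]. ROWS is JSON, one flat list of numbers, 7 for each row, row after row: the shift along the tool's x, y, z in m, then the turn, a rotation vector about the tool's x, y, z in degrees, then the finger opening in m, from 0 to 0.0918. A call has 1 to 8 rows; each row shifts and turns the commanded pose from where the row before left it, along the tool's axes as they then stand; what a row does not reach is not made up. A row lasts 1/8 s, in which the tool goes at most 62.5 mm and 10.7 degrees, less where a joint would pass 70% of its speed; a pose out of reach is approached as far as the arm can. A call is refused whole if a number of a shift passes 0.0625 or a number of a turn 10.7, either way. A call with a gripper value outside its range is refused whole. The fingers move at their own pace and stop on an object; FORCE is the grip in N (left out, the last holds). Time passes only in rows, so rows that do not move let the fingers close. It gives the time, the measured TCP pose, the force, the opening and the grip force at its end, in the units of the state.
- arm.get_obs(): the state, without advancing time (a new reading comes with each control period).
- imaging.camera(name): name is "scene" or "top"; returns the picture (400x640x3 uint8, red, green, blue); there is no depth.
- imaging.get_calibration(name): a dict with "intrinsics" (3x3 intrinsics, pixels), "cam_to_world" (4x4, takes a point from camera to world coordinates). Camera axes: x right, y up, looking along -z (the intrinsics and any distortion apply to the point x, -y, -z); pixel columns grow to the right and rows downward; lengths in m; the calibration is good to about 2 mm. A picture is of the moment at which its call begins. get_calibration takes no time and is no camera call.
- arm.job_done(): hands the job in; it is judged then, once.
The state is a dict: "time_s": time; "joint_pos": joint angles; "dq": joint speeds; "joint_efforts": joint torques, N m; "tool_pos": TCP position; "tool_rot": TCP orientation; "ft_force": force on the tool from outside, world axes, zero at the start; "ft_torque": the same for the moment, N m; "width": opening from 0.0 (shut) to 1.0 (fully open); "gripper_force": force on a finger pad.
Only numpy, scipy, OpenCV 4.12 (cv2) and the standard library are available. Lean on these libraries where they do the work, as an engineer would, in place of code of your own. Each camera call takes 0.05 s, during which the arm holds its last target. There are 200 camera calls.

### The job

Of the three dark-red watch boxes, find the one whose width fits the clear display sleeve on the robot's left. Set it before the sleeve with its front end lifted on to the sleeve's wooden step and its tail still on the bench, let go of it there, then push it in from behind until it lies flat and fully home against the back stop. Leave the other boxes, the loupe, the jar and the screwdriver where they are.

Things in the scene. Friction and masses are not known exactly. Their poses are not given: they have to be found in the camera images.
- box_narrow: the narrow one of three look-alike closed dark-red watch boxes, loose, about 0.17 to 0.34 kg: 92 mm long (its x), 42 mm wide (its y), 62 mm high, plain flat sides (a small brass clasp plate on its -x end; either end may lead). The three boxes are 42, 51 and 60 mm wide and otherwise the same. Origin: centre of the underside; z up.
- box_middle: the middle one of three look-alike closed dark-red watch boxes, loose, about 0.17 to 0.34 kg: 92 mm long (its x), 51 mm wide (its y), 62 mm high, plain flat sides (a small brass clasp plate on its -x end; either end may lead). The three boxes are 42, 51 and 60 mm wide and otherwise the same. Origin: centre of the underside; z up.
- box_wide: the wide one of three look-alike closed dark-red watch boxes, loose, about 0.17 to 0.34 kg: 92 mm long (its x), 60 mm wide (its y), 62 mm high, plain flat sides (a small brass clasp plate on its -x end; either end may lead). The three boxes are 42, 51 and 60 mm wide and otherwise the same. Origin: centre of the underside; z up.
- sleeve_narrow: fixed clear-acrylic display sleeve, bay 47 mm wide inside (y), made for the 42 mm box; one of two (bays 47 and 65 mm). Fill the one on the robot's left (y above 0); the one on its right stays empty. Origin: underside, x into the bay. Two 6 mm walls and a clear roof span x = -27 to 60 mm; roof underside 96, top 101 mm above the bench: a tilted box passes.
- sleeve_narrow_step (a point): mid upper front edge of the pale wooden base, at (-65, 0, 8) mm in the sleeve's frame. The base is an 8 mm slab, the floor of the bay, from here to x = 60 mm; its first 38 mm is an open step before the bay, front edge square. A pushed box's tail lifts off the bench by itself soon after its middle has passed this edge; a pusher that rises a little as it goes keeps the tail from sticking.
- sleeve_narrow_stop (a point): foot of sleeve_narrow's wooden back stop (30 mm high), at (54, 0, 8) mm in the sleeve's frame. A box fully home has its front end here and its origin 46 mm nearer the mouth; its rear end then stands 11 mm out of the bay.
- sleeve_wide: fixed clear-acrylic display sleeve, bay 65 mm wide inside (y), made for the 60 mm box; one of two (bays 47 and 65 mm). Fill the one on the robot's left (y above 0); the one on its right stays empty. Origin: underside, x into the bay. Two 6 mm walls and a clear roof span x = -27 to 60 mm; roof underside 96, top 101 mm above the bench: a tilted box passes.
- sleeve_wide_step (a point): mid upper front edge of the pale wooden base, at (-65, 0, 8) mm in the sleeve's frame. The base is an 8 mm slab, the floor of the bay, from here to x = 60 mm; its first 38 mm is an open step before the bay, front edge square. A pushed box's tail lifts off the bench by itself soon after its middle has passed this edge; a pusher that rises a little as it goes keeps the tail from sticking.
- sleeve_wide_stop (a point): foot of sleeve_wide's wooden back stop (30 mm high), at (54, 0, 8) mm in the sleeve's frame. A box fully home has its front end here and its origin 46 mm nearer the mouth; its rear end then stands 11 mm out of the bay.
- loupe: loose black eyeglass loupe, 32 mm across, 30 mm high, standing; bystander. Origin: centre of the underside.
- oiler_jar: loose small glass jar with steel cap, 40 mm across, 45 mm high; bystander. Origin: centre of the underside.
- screwdriver: loose screwdriver lying flat, 130 mm long along its x, handle to -x; bystander. Origin near its middle.
Mind the look-alikes: they are no part of the job. What is shaped like the sleeve_wide but pink is not meant.

How it is judged:
On the way:
1. the fitting box leans on the step of the robot's left-hand sleeve, lengthwise towards the bay, its front end up on the step and its tail on the bench, let go and still (((world y of sleeve_narrow above 0 m and x of box_narrow in the frame of sleeve_narrow between -0.118 and -0.05 m and y of box_narrow in the frame of sleeve_narrow between -0.02 and 0.02 m and angle between box_narrow's own z axis and vertical between 0.04 and 0.3 rad and angle between the x axis of box_narrow and the x axis of sleeve_narrow, either way round below 0.35 rad and contact force between the fingers and box_narrow below 0.3 N and linear speed of box_narrow below 0.02 m/s) or (world y of sleeve_wide above 0 m and x of box_wide in the frame of sleeve_wide between -0.118 and -0.05 m and y of box_wide in the frame of sleeve_wide between -0.02 and 0.02 m and angle between box_wide's own z axis and vertical between 0.04 and 0.3 rad and angle between the x axis of box_wide and the x axis of sleeve_wide, either way round below 0.35 rad and contact force between the fingers and box_wide below 0.3 N and linear speed of box_wide below 0.02 m/s))), for 0.2 s.
At the end, for the whole second after the job is handed in: The box that fits the robot's left-hand sleeve lies flat in its bay (within 0.05 rad), lengthwise, within 6 mm of the back stop, at rest (((world y of sleeve_narrow above 0 m and x of box_narrow in the frame of sleeve_narrow between 0.002 and 0.012 m and y of box_narrow in the frame of sleeve_narrow between -0.006 and 0.006 m and z of box_narrow in the frame of sleeve_narrow between 0.004 and 0.012 m and angle between box_narrow's own z axis and vertical below 0.05 rad and angle between the x axis of box_narrow and the x axis of sleeve_narrow, either way round below 0.1 rad and linear speed of box_narrow below 0.01 m/s) or (world y of sleeve_wide above 0 m and x of box_wide in the frame of sleeve_wide between 0.002 and 0.012 m and y of box_wide in the frame of sleeve_wide between -0.006 and 0.006 m and z of box_wide in the frame of sleeve_wide between 0.004 and 0.012 m and angle between box_wide's own z axis and vertical below 0.05 rad and angle between the x axis of box_wide and the x axis of sleeve_wide, either way round below 0.1 rad and linear speed of box_wide below 0.01 m/s))); the robot touches nothing.
It fails at once if another watch box is moved more than 30 mm ((world y of sleeve_narrow above 0 m and distance of any of box_middle, box_wide from where it was at the start of the episode above 0.03 m) or (world y of sleeve_wide above 0 m and distance of any of box_narrow, box_middle from where it was at the start of the episode above 0.03 m)).
It fails at once if the loupe, jar or screwdriver is moved more than 30 mm (distance of any of loupe, oiler_jar, screwdriver from where it was at the start of the episode above 0.03 m).
It also fails if it takes over 51 s, if anything falls off the work surface, if the arm or the gripper's body presses on something with over 40 N, if the wrist force passes 120 N, or if a joint passes its speed limit or range.

## Working session

There is one attempt and no reset: what is moved stays moved. The work goes in short steps, Python scripts to look and compute and a shell command to move; the robot and the scene stay as the last step left them, time stands still between calls to the robot, and variables do not carry over. Pictures are saved under pics/ and viewed, at most 10 in all, crops included, and the job is handed in when it is done.

```bash
mkdir -p pics; ls
python3 - <<'E'
from bench import arm, imaging
import cv2,numpy as np
for n in("scene","top"):
    im=imaging.camera(n); np.save(f"pics/{n}0.npy",im); cv2.imwrite(f"pics/{n}0.png",cv2.cvtColor(im,cv2.COLOR_RGB2BGR))
    c=imaging.get_calibration(n); print({k:np.round(v,4).tolist() if not isinstance(v,str) else v for k,v in c.items()})
o=arm.get_obs(); print(o["time_s"],np.round(o["tool_pos"],3),np.round(o["tool_rot"],3).tolist())
E
```

```text
pics
{'intrinsics': [[370.5779, 0.0, 318.7579], [0.0, 370.5779, 195.4352], [0.0, 0.0, 1.0]], 'cam_to_world': [[-0.1499, -0.6567, 0.7391, 1.1789], [0.9887, -0.0931, 0.1178, 0.032], [-0.0086, 0.7484, 0.6632, 0.6673], [0.0, 0.0, 0.0, 1.0]]}
{'intrinsics': [[394.5589, 0.0, 325.5691], [0.0, 394.5589, 204.8924], [0.0, 0.0, 1.0]], 'cam_to_world': [[-0.0054, 0.9958, -0.0916, 0.3892], [-1.0, -0.0058, -0.0043, -0.1077], [-0.0048, 0.0915, 0.9958, 1.1404], [0.0, 0.0, 0.0, 1.0]]}
0.1 [0.194 0.487 0.2  ] [[-0.929, 0.371, -0.001], [0.371, 0.929, -0.001], [0.0, -0.001, -1.0]]
```

View pics/scene0.png

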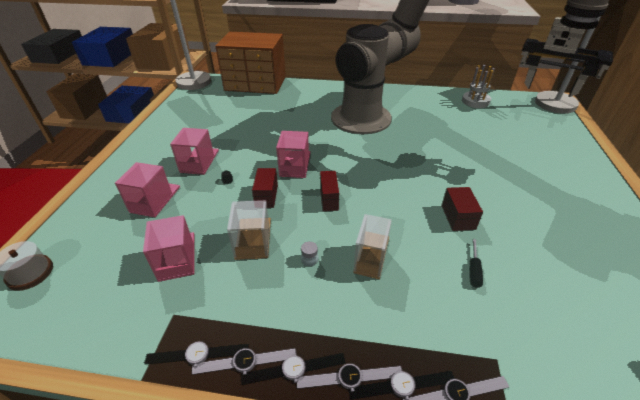

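View pics/top0.png

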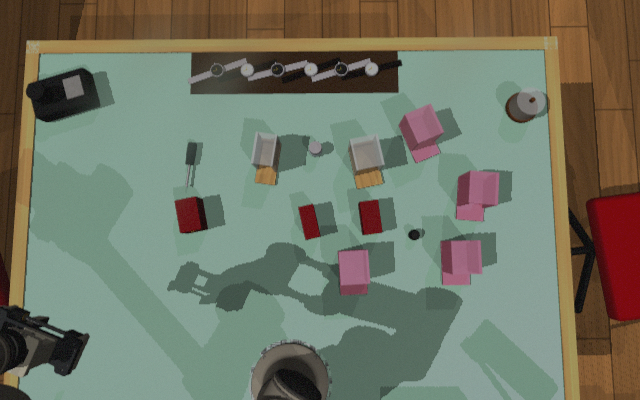

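The scene holds two clear sleeves: top px (265,150) on the robot's left and (367,155) on its right. The four sleeve-shaped pink things are decoys. The dark-red boxes are at top px (190,215), (310,221) and (371,217). Next I measure widths and enlarge.

```bash
cat > h.py <<'E'
import numpy as np,cv2
from bench import arm,imaging
def ray(n,uv,z):
    c=imaging.get_calibration(n);K=c["intrinsics"];T=np.array(c["cam_to_world"])
    uv=np.atleast_2d(uv).astype(float)
    d=np.c_[(uv[:,0]-K[0][2])/K[0][0],-(uv[:,1]-K[1][2])/K[1][1],-np.ones(len(uv))]@T[:3,:3].T
    o=T[:3,3]; return (o+d*((z-o[2])/d[:,2])[:,None])[:,:2]
def rects(n,im,mask,z,amin=60):
    for c in cv2.findContours(mask.astype(np.uint8),cv2.RETR_EXTERNAL,cv2.CHAIN_APPROX_NONE)[0]:
        if cv2.contourArea(c)<amin: continue
        w=ray(n,c[:,0],z).astype(np.float32); r=cv2.minAreaRect(w*1000)
        m=c[:,0].mean(0)
        print(n,m.round(),"ctr",np.round(r[0],1),"size",np.round(r[1],1),"ang",round(r[2],1))
E
python3 - <<'E'
from h import *
im=np.load("pics/top0.npy"); h=cv2.cvtColor(im,cv2.COLOR_RGB2HSV)
for u,v in((190,212),(311,222),(371,217),(195,228),(202,210),(265,175),(265,150)): print((u,v),im[v,u],h[v,u])
H,S,V=[h[...,i].astype(int) for i in range(3)]
red=((H<8)|(H>172))&(S>170); red[:,440:]=0; red[:190]=0
for t in(40,100,120): print(t);rects("top",im,red&(V>t),.062)
print("wood")
wood=(H>8)&(H<24)&(S>90)&(V>120); wood[:120]=0; wood[190:]=0; wood[:,:200]=0;wood[:,400:]=0
rects("top",im,wood,.008)
c=im[120:250,170:400]; cv2.imwrite("pics/crop0.png",cv2.resize(cv2.cvtColor(c,cv2.COLOR_RGB2BGR),None,fx=3.4,fy=3.4,interpolation=cv2.INTER_CUBIC))
E
```

```text
(190, 212) [99 26 25] [  0 191  99]
(311, 222) [98 10 10] [  0 229  98]
(371, 217) [100  23  23] [  0 196 100]
(195, 228) [99 14 14] [  0 219  99]
(202, 210) [31 10 11] [179 173  31]
(265, 175) [155 119  73] [ 17 135 155]
(265, 150) [132 127 121] [ 16  21 132]
40
top [  2. 295.] ctr [251.9 767.6] size [60.  18.9] ang 4.0
top [309. 222.] ctr [443.1 -57.6] size [88.2 39.4] ang 12.5
top [370. 217.] ctr [ 454.8 -224. ] size [88.1 52.6] ang 7.1
top [188. 215.] ctr [463.3 273.9] size [90.6 58.8] ang 11.1
100
top [373. 225.] ctr [ 436.5 -234.9] size [45.8 60. ] ang 77.3
top [309. 224.] ctr [443.  -57.1] size [86.4 37.1] ang 14.0
120
wood
top [368. 179.] ctr [ 568.7 -225.8] size [40.9 75.3] ang 12.3
top [265. 176.] ctr [582.4  71.1] size [57.5 49.3] ang 81.5
```

View pics/crop0.png

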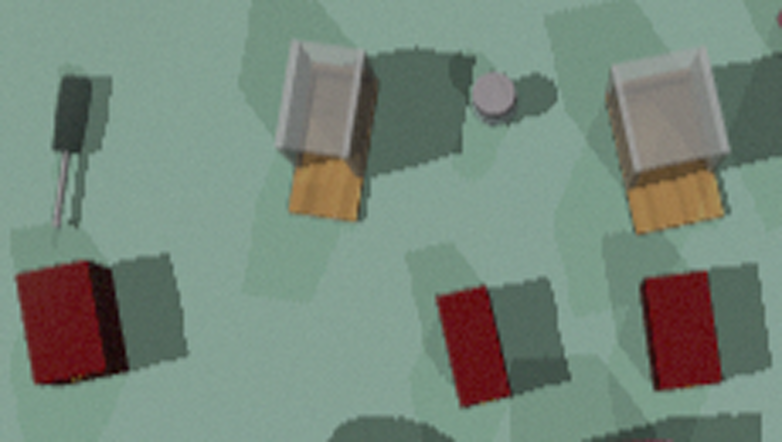

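Picture says: the left sleeve's roof is about 21 px (~57 mm) wide, so it is the narrow one (right: ~77 mm). Candidates: px (190,215), 59–60 mm; (310,222), 39+ mm; (371,217), 52 mm. The fitting box is the narrow one at (310,222), confirmed in this crop. Next come the sleeve frame and the plan.

```bash
cat >> h.py <<'E'
def proj(n,P):
    c=imaging.get_calibration(n);K=c["intrinsics"];T=np.array(c["cam_to_world"])
    p=(np.atleast_2d(P)-T[:3,3])@T[:3,:3]
    return np.c_[K[0][2]+K[0][0]*p[:,0]/-p[:,2],K[1][2]-K[1][1]*p[:,1]/-p[:,2]]
def boxpts(o,yaw,xs,ys,z):
    c,s=np.cos(yaw),np.sin(yaw)
    return np.array([[o[0]+c*x-s*y,o[1]+s*x+c*y,z] for x,y in((xs[0],ys[0]),(xs[1],ys[0]),(xs[1],ys[1]),(xs[0],ys[1]))])
E
python3 - <<'E'
from h import *
im=np.load("pics/top0.npy"); h=cv2.cvtColor(im,cv2.COLOR_RGB2HSV)
H,S,V=[h[...,i].astype(int) for i in range(3)]
wood=((H>8)&(H<24)&(S>90)&(V>120)); wood[:163]=0; wood[190:]=0; wood[:,:250]=0;wood[:,285:]=0
cs=max(cv2.findContours(wood.astype(np.uint8),0,1)[0],key=cv2.contourArea)
w=ray("top",cs[:,0],.008); 
# front edge: lowest wood pixel per column
e=np.array([[u,np.where(wood[:,u])[0].max()+.5] for u in range(258,274)])
f=ray("top",e,.008); k=np.polyfit(f[:,1],f[:,0],1); 
# lateral edges: per row
L=np.array([[np.where(wood[v])[0].min()-.5,v] for v in range(171,182)]);R=np.array([[np.where(wood[v])[0].max()+.5,v] for v in range(171,182)])
l=ray("top",L,.008);r=ray("top",R,.008)
kl=np.polyfit(l[:,0],l[:,1],1);kr=np.polyfit(r[:,0],r[:,1],1)
print("yaw front",np.degrees(np.arctan(-k[0])),"sides",np.degrees(np.arctan([kl[0],kr[0]])))
# roof corners, from the crop
rc=np.array([[290,42],[367,50],[350,158],[278,147]])/3.4+[170,120]
q=ray("top",rc,.101); print("roof",q.round(4).tolist(),"len",np.linalg.norm(q[0]-q[3]),np.linalg.norm(q[1]-q[2]),"wid",np.linalg.norm(q[0]-q[1]),np.linalg.norm(q[2]-q[3]))
d=(q[0]+q[1]-q[2]-q[3]); print("roof yaw",np.degrees(np.arctan2(d[1],d[0])))
mid=(np.polyval(kl,.56)+np.polyval(kr,.56))/2; print("mid y at x=.56",mid,"width",np.polyval(kl,.56)-np.polyval(kr,.56),"front x there",np.polyval(k,mid))
E
```

```text
yaw front -8.687926709758596 sides [-12.59339555  -0.64238673]
roof [[0.682, 0.085], [0.6751, 0.0239], [0.5886, 0.0368], [0.5977, 0.0935]] len 0.08471955753442158 0.08748571311860713 wid 0.06145221541706608 0.057446181531049426
roof yaw -7.140736098203608
mid y at x=.56 0.07414010641896751 width 0.06104026921314797 front x there 0.5575999546106468
```

Run:
```python
from h import *
o=(.6205,.0637);yw=np.radians(-7.5)
B=[(o,yw,(-.065,.06),(-.0295,.0295),.008),(o,yw,(-.027,.06),(-.0295,.0295),.101),((.443,-.0575),np.radians(13),(-.046,.046),(-.021,.021),.062),((.443,-.0575),np.radians(13),(-.046,.046),(-.021,.021),.0)]
out=[]
for n,(x0,y0,w,hh) in(("top",(240,125,100,120)),("scene",(305,155,100,120))):
    im=cv2.cvtColor(np.load(f"pics/{n}0.npy"),cv2.COLOR_RGB2BGR)[y0:y0+hh,x0:x0+w]
    im=cv2.resize(im,None,fx=4,fy=4,interpolation=cv2.INTER_CUBIC)
    for b,col in zip(B,((255,0,0),(0,255,255),(0,255,0),(255,255,0))):
        p=((proj(n,boxpts(*b))-[x0,y0]+.5)*4).round().astype(np.int32); cv2.polylines(im,[p],True,col,1,cv2.LINE_AA)
    out.append(im)
cv2.imwrite("pics/ov.png",np.hstack(out))
```

```text
(no output)
```

View pics/ov.png

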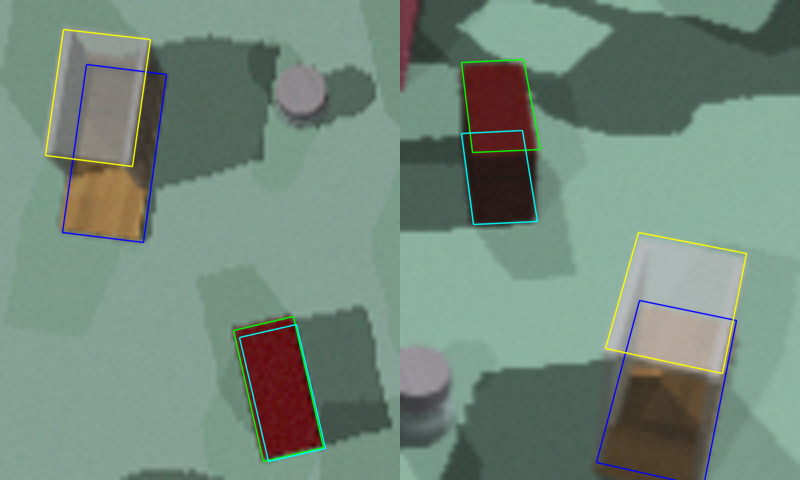

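Overlays match in both views: sleeve origin (0.6205, 0.0637), yaw −7.5°; box (0.442, −0.0575), yaw 13°, height 62 mm as given. I start moving.

```bash
cat >> h.py <<'E'
from scipy.spatial.transform import Rotation as Ro
def plan(p,yaw,lean=0):
    """tool pose: y axis at yaw+90 deg, pointing down, leaned about tool y; prints shift & turn in tool axes"""
    o=arm.get_obs();R=np.array(o["tool_rot"]);y=np.radians(yaw)
    T=np.array([[-np.cos(y),-np.sin(y),0],[-np.sin(y),np.cos(y),0],[0,0,-1.]]).T
    T=np.array([[-np.cos(y),-np.sin(y),0],[-np.sin(y),np.cos(y),0],[0,0,-1]])  # columns x,y,z
    T=T@Ro.from_euler('y',lean,degrees=True).as_matrix()
    print("t",round(o["time_s"],2),"tcp",np.round(o["tool_pos"],4),"w",o["width"],"gf",np.round(o["gripper_force"],2),"F",np.round(o["ft_force"],1))
    print("shift mm",np.round(R.T@(np.array(p)-o["tool_pos"])*1000,1),"turn deg",np.round(np.degrees(Ro.from_matrix(R.T@T).as_rotvec()),2),"zaxis",np.round(R[:,2],3))
E
python3 -m crank '[-0.043,-0.041,0,0,0,0,0.07,-0.043,-0.041,0,0,0,0,0.07,-0.043,-0.041,0,0,0,0,0.07,-0.043,-0.041,0,0,0,0,0.07,-0.043,-0.041,0,0,0,0,0.07,-0.043,-0.041,0,0,0,0,0.07,-0.043,-0.041,0,0,0,0,0.07,-0.043,-0.041,0,0,0,0,0.07]' 25
python3 -m crank '[-0.043,-0.041,0,0,0,0,0.07,-0.043,-0.041,0,0,0,0,0.07,0,0,0,0,0,-8.7,0.07,0,0,0,0,0,-8.7,0.07,0,0,0,0,0,-8.7,0.07,0,0,0,0,0,-8.7,0.07,0,0,0,0,0,0,0.07]'
python3 -c "
from h import *
plan((.442,-.0575,.10),13)"
```

```text
time_s: 1.1
tool_pos: [0.3929, 0.0536, 0.2008]
tool_rot: [[-0.929, 0.371, 0.0], [0.371, 0.929, 0.0], [-0.0, 0.0, -1.0]]
ft_force: [0.6, 1.5, -0.1]
width: 0.762
gripper_force: 0.0
time_s: 1.98
tool_pos: [0.4418, -0.0525, 0.2006]
tool_rot: [[-0.975, -0.224, -0.001], [-0.224, 0.975, 0.0], [0.0, 0.0, -1.0]]
ft_force: [0.3, 0.1, 0.1]
width: 0.762
gripper_force: 0.0
t 1.98 tcp [ 0.4418 -0.0525  0.2006] w 0.7620574388842942 gf 0.0 F [0.3 0.1 0.1]
shift mm [  0.9  -4.9 100.6] turn deg [ 0.02 -0.03 -0.04] zaxis [-0.001  0.    -1.   ]
```

```bash
python3 -m crank '[0.001,-0.005,0.04,0,0,0,0.07,0,0,0.05,0,0,0,0.07,0,0,0.05,0,0,0,0.07,0,0,0.038,0,0,0,0.07,0,0,0,0,0,0,0.07,0,0,0,0,0,0,0.02,0,0,0,0,0,0,0.02,0,0,0,0,0,0,0.02]' 25
python3 -m crank '[0,0,0,0,0,0,0.02,0,0,0,0,0,0,0.02,0,0,-0.03,0,0,0,0.02,0,0,-0.04,0,0,0,0.02,0,0,0,0,0,0,0.02]'
python3 -c "
from h import *
plan((.442,-.0575,.10),13)"
```

```text
time_s: 2.98
tool_pos: [0.443, -0.0579, 0.024]
tool_rot: [[-0.974, -0.225, 0.002], [-0.225, 0.974, -0.001], [-0.002, -0.001, -1.0]]
ft_force: [-0.3, -0.4, 0.2]
width: 0.485
gripper_force: 0.0
time_s: 3.6
tool_pos: [0.4439, -0.0582, 0.0951]
tool_rot: [[-0.974, -0.226, 0.006], [-0.226, 0.974, -0.002], [-0.005, -0.003, -1.0]]
ft_force: [0.0, -0.5, -4.0]
width: 0.456
gripper_force: 25.0
t 3.6 tcp [ 0.4439 -0.0582  0.0951] w 0.456190686731804 gf 24.99 F [ 0.  -0.5 -4. ]
shift mm [ 1.6  1.1 -4.9] turn deg [-0.17  0.29  0.04] zaxis [ 0.006 -0.002 -1.   ]
```

```bash
python3 -c "
from h import *
plan((.524,.0764,.085),-7.5,-6)"
```

```text
t 3.6 tcp [ 0.4439 -0.0582  0.0951] w 0.456190686731804 gf 24.99 F [ 0.  -0.5 -4. ]
shift mm [-108.4  113.1   10.3] turn deg [ 0.96 -5.62 20.53] zaxis [ 0.006 -0.002 -1.   ]
```

```bash
python3 -m crank '[-0.027,0.028,0,0,0,0,0.02,-0.027,0.028,0,0,0,0,0.02,-0.027,0.028,0,0,0,0,0.02,-0.027,0.029,0.01,0,0,0,0.02,0,0,0,0.3,-1.9,6.8,0.02,0,0,0,0.3,-1.9,6.8,0.02,0,0,0,0.3,-1.9,6.8,0.02,0,0,0,0,0,0,0.02]'
python3 -m crank '[0,0,0,0,0,0,0.02]'
python3 - <<'E'
from h import *
plan((.524,.0764,.029),-7.5,-6)
for n in("top","scene"):
    np.save(f"pics/{n}1.npy",imaging.camera(n))
out=[]
for n,(x0,y0,w,hh) in(("top",(215,125,100,120)),("scene",(325,145,100,150))):
    im=cv2.cvtColor(np.load(f"pics/{n}1.npy"),cv2.COLOR_RGB2BGR)[y0:y0+120,x0:x0+w]
    out.append(cv2.resize(im,None,fx=4,fy=4,interpolation=cv2.INTER_CUBIC))
cv2.imwrite("pics/c1.png",np.hstack(out))
E
```

```text
time_s: 4.6
tool_pos: [0.5202, 0.0769, 0.0814]
tool_rot: [[-0.987, 0.127, 0.096], [0.127, 0.992, -0.011], [-0.097, 0.002, -0.995]]
ft_force: [0.0, 0.2, -3.6]
width: 0.457
gripper_force: 25.0
time_s: 4.72
tool_pos: [0.5216, 0.0767, 0.0821]
tool_rot: [[-0.987, 0.126, 0.098], [0.126, 0.992, -0.011], [-0.098, 0.002, -0.995]]
ft_force: [-0.9, -0.3, -2.7]
width: 0.455
gripper_force: 25.0
t 4.72 tcp [0.5216 0.0767 0.0821] w 0.45522410172763417 gf 24.99 F [-0.9 -0.3 -2.7]
shift mm [ 2.8 -0.1 53.1] turn deg [ 0.13 -0.35  0.24] zaxis [ 0.098 -0.011 -0.995]
```

View pics/c1.png

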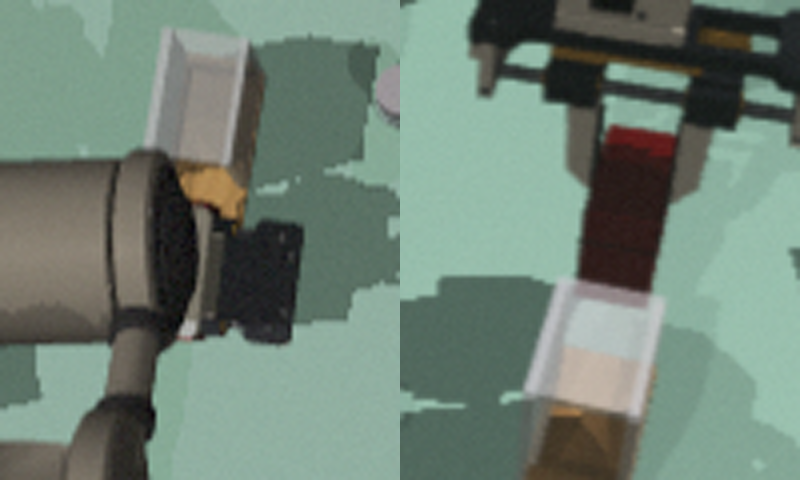

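The box is held tilted front-up and aligned before the left sleeve (scene crop, box from (620,150) to (620,285)). I lower it.

```bash
python3 -m crank '[0.0015,0,0.025,0,-0.3,0,0.02,0.0015,0,0.02,0,0,0,0.02,0,0,0.006,0,0,0,0.02,0,0,0.001,0,0,0,0.02,0,0,0,0,0,0,0.02]'
python3 -c "
from h import *
plan((.524,.0764,.0272),-7.5,-6)"
```

```text
time_s: 5.45
tool_pos: [0.5248, 0.0766, 0.0315]
tool_rot: [[-0.986, 0.128, 0.106], [0.128, 0.992, -0.011], [-0.106, 0.002, -0.994]]
ft_force: [-1.3, 0.9, -1.8]
width: 0.457
gripper_force: 25.0
t 5.45 tcp [0.5248 0.0766 0.0315] w 0.456792179879424 gf 24.99 F [-1.3  0.9 -1.8]
shift mm [ 1.3 -0.3  4.1] turn deg [0.15 0.11 0.12] zaxis [ 0.106 -0.011 -0.994]
```

```bash
python3 -m crank '[0.0005,0,0.001,0,0,0,0.02,0,0,0.001,0,0,0,0.02,0,0,0.001,0,0,0,0.02,0,0,0.001,0,0,0,0.02,0,0,0,0,0,0,0.02]'
python3 -c "
from h import *
plan((.524,.0764,.0272),-7.5,-6)"
```

```text
time_s: 6.08
tool_pos: [0.5242, 0.0767, 0.0281]
tool_rot: [[-0.986, 0.128, 0.106], [0.128, 0.992, -0.011], [-0.106, 0.002, -0.994]]
ft_force: [-5.8, 0.9, 11.9]
width: 0.454
gripper_force: 25.0
t 6.08 tcp [0.5242 0.0767 0.0281] w 0.4539211724577222 gf 25.0 F [-5.8  0.9 11.9]
shift mm [ 0.2 -0.4  0.9] turn deg [0.15 0.09 0.13] zaxis [ 0.106 -0.011 -0.994]
```

Contact is made at the expected height. I release gently, wait, then rise along the tool axis.

```bash
python3 -m crank '[0,0,-0.001,0,0,0,0.02,0,0,0,0,0,0,0.046,0,0,0,0,0,0,0.06,0,0,0,0,0,0,0.06,0,0,0,0,0,0,0.06,0,0,0,0,0,0,0.06,0,0,0,0,0,0,0.06]'
python3 -m crank '[0,0,-0.02,0,0,0,0.06,0,0,-0.04,0,0,0,0.06,0,0,-0.04,0,0,0,0.06,0.05,0,0,0,0,0,0.06,0.05,0,0,0,0,0,0,0.05,0,0,0,0,0,0,0,0,0,0,0,0,0]'
python3 - <<'E'
from h import *
plan((.41,.0915,.15),-7.5,-20)
for n in("top","scene"): np.save(f"pics/{n}2.npy",imaging.camera(n))
im=np.load("pics/scene2.npy"); h=cv2.cvtColor(im,cv2.COLOR_RGB2HSV)
out=[]
o=(.6205,.0637);yw=np.radians(-7.5)
for n,(x0,y0) in(("top",(225,125)),("scene",(325,145))):
    im=cv2.cvtColor(np.load(f"pics/{n}2.npy"),cv2.COLOR_RGB2BGR)[y0:y0+120,x0:x0+100]
    im=cv2.resize(im,None,fx=4,fy=4,interpolation=cv2.INTER_CUBIC)
    # expected box top (tilt 6 deg): tail top z .0617, front top .0713
    c=boxpts(o,yw,(-.1472,-.0557),(-.021,.021),.0617);c[1:3,2]=.0713
    p=((proj(n,c)-[x0,y0]+.5)*4).round().astype(np.int32); cv2.polylines(im,[p],True,(0,255,0),1,cv2.LINE_AA)
    out.append(im)
cv2.imwrite("pics/c2.png",np.hstack(out))
E
```

```text
time_s: 6.95
tool_pos: [0.5241, 0.0766, 0.0277]
tool_rot: [[-0.986, 0.128, 0.105], [0.128, 0.992, -0.011], [-0.105, 0.002, -0.994]]
ft_force: [0.2, -0.2, 0.2]
width: 0.655
gripper_force: 0.0
time_s: 7.82
tool_pos: [0.3618, 0.0972, 0.1109]
tool_rot: [[-0.987, 0.127, 0.102], [0.127, 0.992, -0.011], [-0.102, 0.002, -0.995]]
ft_force: [1.2, -0.7, 0.7]
width: 0.379
gripper_force: 0.0
t 7.83 tcp [0.3618 0.0972 0.1109] w 0.37885993617173874 gf 0.0 F [ 1.2 -0.7  0.7]
shift mm [-52.3   0.5 -34. ] turn deg [  0.14 -14.14   0.17] zaxis [ 0.102 -0.011 -0.995]
```

View pics/c2.png

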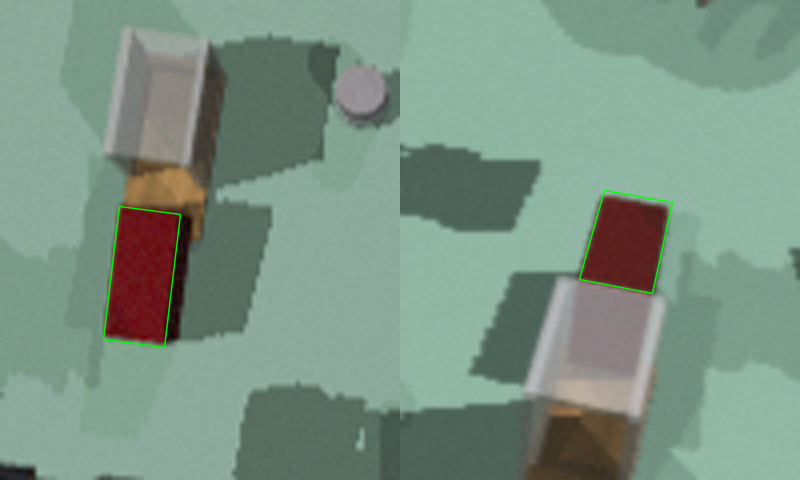

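The box leans on the step exactly as planned (green outline matches in both views: top crop (105–180, 207–345), scene (580–670, 192–292)), so it is centred and lengthwise. Next is the push pose.

```bash
python3 -m crank '[0,0,0,0,-7,0,0,0,0,0,0,-7,0,0,0,0,0,0,0,0,0,0,0,0,0,0,0,0]'
python3 -c "
from h import *
plan((.447,.0865,.02),-7.5,-20)"
```

```text
time_s: 8.43
tool_pos: [0.3676, 0.097, 0.1122]
tool_rot: [[-0.931, 0.129, 0.34], [0.122, 0.992, -0.042], [-0.343, 0.003, -0.939]]
ft_force: [0.2, -0.6, 0.3]
width: 0.004
gripper_force: 0.0
t 8.43 tcp [0.3676 0.097  0.1122] w 0.0038121740680005117 gf 0.0 F [ 0.2 -0.6  0.3]
shift mm [-43.7  -0.4 114. ] turn deg [0.18 0.05 0.06] zaxis [ 0.34  -0.042 -0.939]
```

```bash
python3 -m crank '[0,0,0.038,0,0,0,0,0,0,0.038,0,0,0,0,-0.015,0,0.038,0,0,0,0,-0.015,0,0,0,0,0,0,-0.014,0,0,0,0,0,0,0,0,0,0,0,0,0,0,0,0,0,0,0,0]'
python3 -c "
from h import *
plan((.447,.0865,.02),-7.5,-20)"
```

```text
time_s: 9.3
tool_pos: [0.4506, 0.0924, 0.0425]
tool_rot: [[-0.941, 0.134, 0.311], [0.123, 0.991, -0.055], [-0.315, -0.014, -0.949]]
ft_force: [0.1, -0.5, 0.0]
width: 0.005
gripper_force: 0.0
t 9.3 tcp [0.4506 0.0924 0.0425] w 0.004926870676054928 gf 0.0 F [ 0.1 -0.5  0. ]
shift mm [ 9.7 -6.  20.6] turn deg [-0.81 -1.61  0.05] zaxis [ 0.311 -0.055 -0.949]
```

```bash
python3 -m crank '[0,0,0,0,0,0,0]'
python3 -c "
from h import *
plan((.447,.0865,.02),-7.5,-20);print(np.round(arm.get_obs()['joint_pos'],3))"
```

```text
time_s: 9.43
tool_pos: [0.4501, 0.0926, 0.0426]
tool_rot: [[-0.941, 0.134, 0.311], [0.123, 0.991, -0.055], [-0.316, -0.014, -0.949]]
ft_force: [-0.3, 0.6, 0.1]
width: 0.003
gripper_force: 0.0
t 9.43 tcp [0.4501 0.0926 0.0426] w 0.0030222084754206644 gf 0.0 F [-0.3  0.6  0.1]
shift mm [ 9.3 -6.1 20.8] turn deg [-0.8  -1.6   0.08] zaxis [ 0.311 -0.055 -0.949]
[ 0.101  0.33   2.174 -0.262  0.338 -1.103]
```

```bash
python3 -m crank '[0,0,0,0.4,4,0,0,0,0,0,0.4,4,0,0,0,0,0,0,0,0,0]'
python3 -c "
from h import *
plan((.447,.0865,.02),-7.5,-10);print(np.round(arm.get_obs()['joint_pos'],3))"
```

```text
time_s: 9.8
tool_pos: [0.4516, 0.0927, 0.0431]
tool_rot: [[-0.974, 0.137, 0.178], [0.13, 0.99, -0.051], [-0.183, -0.026, -0.983]]
ft_force: [-0.1, 0.1, -0.1]
width: 0.003
gripper_force: 0.0
t 9.8 tcp [0.4516 0.0927 0.0431] w 0.003205043500623516 gf 0.0 F [-0.1  0.1 -0.1]
shift mm [ 7.9 -6.1 22.2] turn deg [-1.57  0.55 -0.13] zaxis [ 0.178 -0.051 -0.983]
[ 0.086  0.365  2.049 -0.125  0.557 -1.249]
```

```bash
python3 -m crank '[0.004,-0.003,0.011,-1.6,0.5,0,0,0.004,-0.003,0.011,0,0,0,0,0,0,0,0,0,0,0,0,0,0,0,0,0,0]'
python3 -c "
from h import *
plan((.447,.0865,.02),-7.5,-10);plan((.5739,.0698,.045),-7.5,-10)"
```

```text
time_s: 10.3
tool_pos: [0.4456, 0.0871, 0.0201]
tool_rot: [[-0.976, 0.132, 0.172], [0.13, 0.991, -0.022], [-0.173, 0.001, -0.985]]
ft_force: [-0.2, 0.9, -0.3]
width: 0.006
gripper_force: 0.0
t 10.3 tcp [0.4456 0.0871 0.0201] w 0.006041834121848646 gf 0.0 F [-0.2  0.9 -0.3]
shift mm [-1.5 -0.4  0.3] turn deg [ 0.02 -0.02 -0.09] zaxis [ 0.172 -0.022 -0.985]
t 10.3 tcp [0.4456 0.0871 0.0201] w 0.006041834121848646 gf 0.0 F [-0.2  0.9 -0.3]
shift mm [-131.9   -0.2   -2.1] turn deg [ 0.02 -0.02 -0.09] zaxis [ 0.172 -0.022 -0.985]
```

```bash
python3 -m crank '[-0.008,0,0,0,0,0,0,-0.008,0,0,0,0,0,0,-0.008,0,0,0,0,0,0,-0.008,0,0,0,0,0,0,-0.008,0,0,0,0,0,0,-0.008,0,0,0,0,0,0,-0.008,0,0,0,0,0,0,-0.008,0,0,0,0,0,0]'
python3 - <<'E'
from h import *
plan((.5739,.0698,.045),-7.5,-10)
out=[]
for n,(x0,y0) in(("top",(225,125)),("scene",(325,145))):
    im=cv2.cvtColor(imaging.camera(n),cv2.COLOR_RGB2BGR)[y0:y0+120,x0:x0+100]
    out.append(cv2.resize(im,None,fx=4,fy=4,interpolation=cv2.INTER_CUBIC))
cv2.imwrite("pics/c3.png",np.hstack(out))
E
```

```text
time_s: 11.3
tool_pos: [0.5088, 0.0785, 0.031]
tool_rot: [[-0.976, 0.132, 0.171], [0.13, 0.991, -0.022], [-0.173, 0.001, -0.985]]
ft_force: [-1.8, 0.2, -0.1]
width: 0.007
gripper_force: 0.5
t 11.3 tcp [0.5088 0.0785 0.031 ] w 0.006699484620811088 gf 0.52 F [-1.8  0.2 -0.1]
shift mm [-67.1  -0.   -2.5] turn deg [ 0.02 -0.04 -0.1 ] zaxis [ 0.171 -0.022 -0.985]
```

View pics/c3.png

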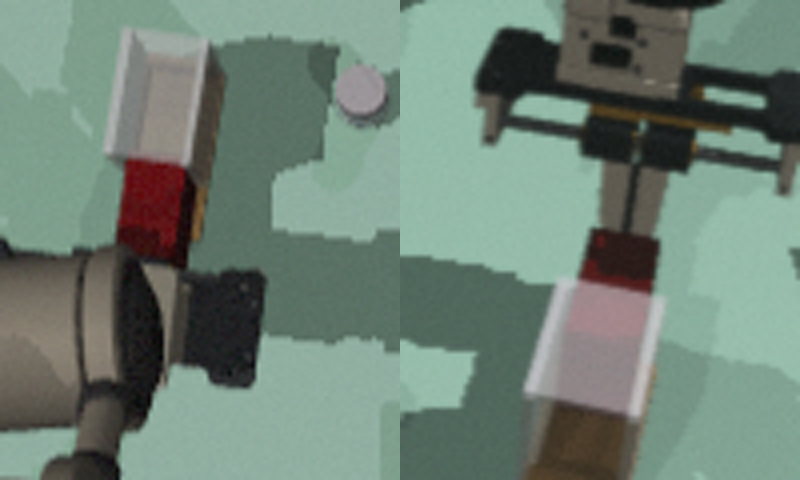

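The box's front is entering the bay straight between the walls (scene crop (570–655, 285–340)), with low force. I continue.

```bash
python3 -m crank '[-0.007,0,0,0,0,0,0,-0.007,0,0,0,0,0,0,-0.007,0,0,0,0,0,0,-0.007,0,0,0,0,0,0,-0.007,0,0,0,0,0,0,-0.007,0,0,0,0,0,0,-0.006,0,0,0,0,0,0,-0.005,0,0,0,0,0,0]'
python3 -c "
from h import *
plan((.5739,.0698,.045),-7.5,-10)"
```

```text
time_s: 12.4
tool_pos: [0.5603, 0.0717, 0.0401]
tool_rot: [[-0.976, 0.132, 0.171], [0.13, 0.991, -0.022], [-0.173, 0.001, -0.985]]
ft_force: [-0.5, 0.1, -0.3]
width: 0.003
gripper_force: 0.5
t 12.4 tcp [0.5603 0.0717 0.0401] w 0.0034887395981285517 gf 0.52 F [-0.5  0.1 -0.3]
shift mm [-14.4  -0.   -2.5] turn deg [ 0.02 -0.06 -0.1 ] zaxis [ 0.171 -0.022 -0.985]
```

```bash
python3 -m crank '[-0.004,0,0,0,0,0,0,-0.003,0,0,0,0,0,0,-0.003,0,0,0,0,0,0,-0.002,0,0,0,0,0,0,-0.001,0,0,0,0,0,0,0,0,0,0,0,0,0]'
python3 -c "
from h import *
plan((.5739,.0698,.045),-7.5,-10)"
```

```text
time_s: 13.15
tool_pos: [0.5727, 0.07, 0.0423]
tool_rot: [[-0.976, 0.132, 0.171], [0.13, 0.991, -0.022], [-0.173, 0.001, -0.985]]
ft_force: [-0.8, 0.3, 0.1]
width: 0.003
gripper_force: 0.4
t 13.15 tcp [0.5727 0.07   0.0423] w 0.003329488520214149 gf 0.39 F [-0.8  0.3  0.1]
shift mm [-1.7 -0.  -2.4] turn deg [ 0.02 -0.05 -0.1 ] zaxis [ 0.171 -0.022 -0.985]
```

Not yet at the stop; I go 1 mm per row and feel for it.

```bash
python3 -m crank '[-0.001,0,0,0,0,0,0,-0.001,0,0,0,0,0,0,0,0,0,0,0,0,0]' | grep -E "pos|force"
python3 -m crank '[-0.001,0,0,0,0,0,0,-0.001,0,0,0,0,0,0,0,0,0,0,0,0,0]' | grep -E "pos|force"
```

```text
tool_pos: [0.5749, 0.0697, 0.0429]
ft_force: [-0.5, -0.3, 1.4]
gripper_force: 0.9
tool_pos: [0.5766, 0.0695, 0.0431]
ft_force: [-2.7, 0.1, 3.0]
gripper_force: 1.9
```

```bash
python3 -m crank '[-0.001,0,0,0,0,0,0,-0.001,0,0,0,0,0,0,0,0,0,0,0,0,0]' | grep -E "pos|force"
python3 - <<'E'
from h import *
out=[]
for n,(x0,y0) in(("top",(225,125)),("scene",(325,165))):
    im=cv2.cvtColor(imaging.camera(n),cv2.COLOR_RGB2BGR)[y0:y0+120,x0:x0+100]
    out.append(cv2.resize(im,None,fx=4,fy=4,interpolation=cv2.INTER_CUBIC))
cv2.imwrite("pics/c4.png",np.hstack(out))
E
```

```text
tool_pos: [0.5787, 0.0692, 0.0434]
ft_force: [-1.9, 0.5, 3.4]
gripper_force: 1.6
```

View pics/c4.png

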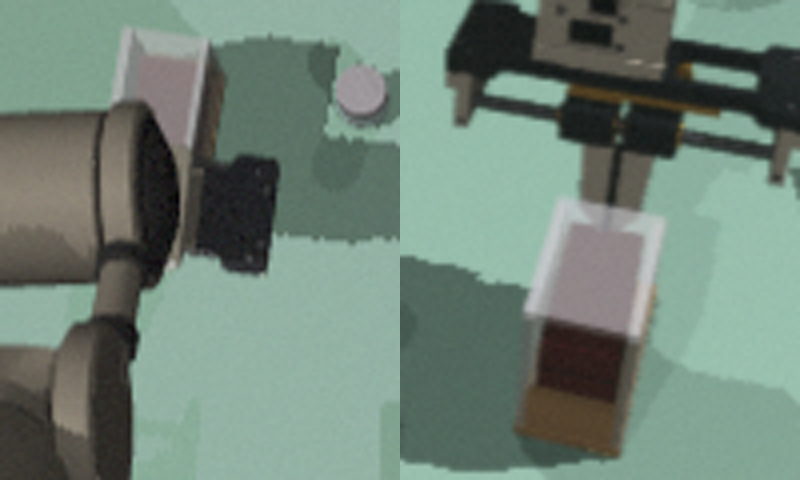

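The box is deep in the bay with its end close behind the stop (scene crop (540–630, 325–400)). I press on until the force rises.

```bash
python3 -m crank '[-0.001,0,0,0,0,0,0,-0.001,0,0,0,0,0,0,0,0,0,0,0,0,0]' | grep -E "pos|force"
python3 -m crank '[-0.001,0,0,0,0,0,0,-0.001,0,0,0,0,0,0,0,0,0,0,0,0,0]' | grep -E "pos|force"
```

```text
tool_pos: [0.5807, 0.0689, 0.0437]
ft_force: [-0.6, 0.5, 2.3]
gripper_force: 1.2
tool_pos: [0.5826, 0.0687, 0.0441]
ft_force: [-1.6, 0.6, 2.7]
gripper_force: 1.1
```

The position is already beyond the nominal contact without a hard stop, so I back off and look.

```bash
python3 -m crank '[0.03,0,0,0,0,0,0,0.04,0,-0.01,0,0,0,0,0.04,0,-0.03,0,0,0,0,0.04,0,-0.03,0,0,0,0,0.03,0,-0.03,0,0,0,0,0,0,0,0,0,0,0]'| grep -E "pos|force"
python3 - <<'E'
from h import *
o=(.6205,.0637);yw=np.radians(-7.5)
out=[]
for n,(x0,y0) in(("top",(225,125)),("scene",(325,165))):
    im=imaging.camera(n); np.save(f"pics/{n}5.npy",im)
    im=cv2.cvtColor(im,cv2.COLOR_RGB2BGR)[y0:y0+120,x0:x0+100]
    im=cv2.resize(im,None,fx=4,fy=4,interpolation=cv2.INTER_CUBIC)
    for z,c in((.07,(0,255,0)),(.008,(255,255,0))):
        p=((proj(n,boxpts(o,yw,(-.038,.054),(-.021,.021),z))-[x0,y0]+.5)*4).round().astype(np.int32); cv2.polylines(im,[p],True,c,1,cv2.LINE_AA)
    out.append(im)
cv2.imwrite("pics/c5.png",np.hstack(out))
E
```

```text
tool_pos: [0.389, 0.0948, 0.1129]
ft_force: [1.2, -0.4, -0.1]
gripper_force: 0.0
```

View pics/c5.png

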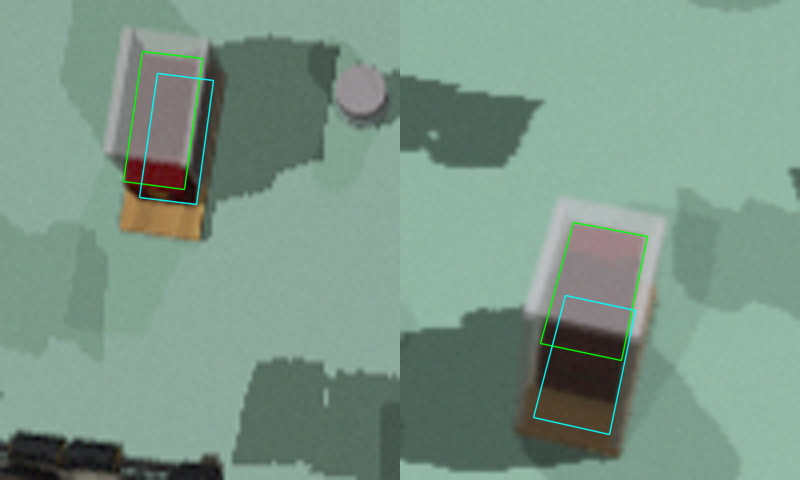

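Run:
```python
from h import *
o=np.array([.6205,.0637]);c,s=np.cos(np.radians(-7.5)),np.sin(np.radians(-7.5))
for n,(u0,v0,u1,v1) in(("top",(255,160,274,185)),("scene",(462,212,492,245))):
    im=np.load(f"pics/{n}5.npy").astype(int); 
    r=im[...,0]-im[...,1]
    if n=="top":
        E=[(u,max(v for v in range(v0,v1) if im[v,u,0]>75 and r[v,u]>50)+.5) for u in range(260,271)]
    else:
        E=[(u,v0+np.argmax(np.diff(r[v0:228,u]))+.5) for u in range(470,484)]
    w=ray(n,np.array(E),.070)-o; x=c*w[:,0]+s*w[:,1];y=-s*w[:,0]+c*w[:,1]
    print(n,np.round(x*1000,1),np.round(y*1000,1))
```

```text
top [-41.1 -40.7 -40.4 -42.8 -39.7 -39.4 -39.  -38.7 -41.1 -40.7 -37.6] [  7.6   4.9   2.1  -1.   -3.3  -6.1  -8.8 -11.5 -14.6 -17.3 -19.7]
scene [-104.6 -105.2 -105.8 -106.4 -107.  -107.6 -108.2 -108.8 -106.1 -110.
  -97.5  -94.8 -115.2  -96. ] [200.5 202.6 204.8 207.  209.1 211.3 213.5 215.6 217.7 219.9 221.7 223.7
 226.6 228. ]
```

Rear edge measures −40 mm against −38 at home: near, within error. I press once more to feel the stop.

```bash
python3 -c "
from h import *
plan((.573,.07,.044),-7.5,-10)"
python3 -m crank '[-0.03,0,0.03,0,0,0,0,-0.04,0,0.03,0,0,0,0,-0.04,0,0.03,0,0,0,0,-0.03,0,0.01,0,0,0,0,-0.02,0,0,0,0,0,0,-0.01,0,0,0,0,0,0,0,0,0,0,0,0,0]'| grep -E "pos|force"
python3 -c "
from h import *
plan((.5826,.0687,.044),-7.5,-10)"
```

```text
t 15.97 tcp [0.3906 0.0945 0.1119] w 0.004327448576974973 gf 0.0 F [ 0.   0.9 -0.2]
shift mm [-169.3   -0.3   99.1] turn deg [ 0.05  0.09 -0.09] zaxis [ 0.174 -0.022 -0.985]
tool_pos: [0.573, 0.0697, 0.0415]
ft_force: [-1.0, 0.2, -0.6]
gripper_force: 0.0
t 16.85 tcp [0.573  0.0697 0.0415] w 0.002874619267803439 gf 0.0 F [-1.   0.2 -0.6]
shift mm [-10.    0.3  -0.8] turn deg [ 0.01 -0.09 -0.13] zaxis [ 0.171 -0.022 -0.985]
```

```bash
python3 -m crank '[-0.003,0,0,0,0,0,0,-0.003,0,0,0,0,0,0,-0.003,0,0,0,0,0,0,0,0,0,0,0,0,0]' | grep -E "pos|force"
python3 -m crank '[-0.001,0,0,0,0,0,0,-0.001,0,0,0,0,0,0,0,0,0,0,0,0,0]' | grep -E "pos|force"
python3 -m crank '[-0.001,0,0,0,0,0,0,-0.001,0,0,0,0,0,0,0,0,0,0,0,0,0]' | grep -E "pos|force"
```

```text
tool_pos: [0.5817, 0.0689, 0.0441]
ft_force: [-0.6, -0.8, -0.1]
gripper_force: 0.0
tool_pos: [0.5834, 0.0686, 0.0442]
ft_force: [-0.8, 0.4, 1.4]
gripper_force: 0.5
tool_pos: [0.5854, 0.0683, 0.0446]
ft_force: [-0.8, 0.4, 1.1]
gripper_force: 0.6
```

```bash
python3 -m crank '[-0.001,0,0,0,0,0,0,-0.001,0,0,0,0,0,0,0,0,0,0,0,0,0]' | grep -E "pos|force"
python3 -m crank '[-0.001,0,0,0,0,0,0,-0.001,0,0,0,0,0,0,0,0,0,0,0,0,0]' | grep -E "pos|force"
```

```text
tool_pos: [0.5875, 0.068, 0.0449]
ft_force: [0.3, 0.8, 1.3]
gripper_force: 0.6
tool_pos: [0.5894, 0.0678, 0.0453]
ft_force: [-0.3, -0.6, 1.5]
gripper_force: 0.6
```

```bash
python3 -m crank '[0.03,0,0,0,0,0,0,0.04,0,-0.01,0,0,0,0,0.04,0,-0.03,0,0,0,0,0.04,0,-0.03,0,0,0,0,0.03,0,-0.03,0,0,0,0,0,0,0,0,0,0,0]'| grep -E "pos|force"
python3 - <<'E'
from h import *
o=np.array([.6205,.0637]);yw=np.radians(-7.5);c,s=np.cos(yw),np.sin(yw)
out=[]
for n,(x0,y0) in(("top",(235,125)),("scene",(440,0))):
    im=imaging.camera(n); np.save(f"pics/{n}6.npy",im)
    if n=="top":
        i=im.astype(int);r=i[...,0]-i[...,1]
        E=[(u,max(v for v in range(150,185) if i[v,u,0]>75 and r[v,u]>50)+.5) for u in range(258,271)]
        w=ray(n,np.array(E),.07)-o; print(np.round((c*w[:,0]+s*w[:,1])*1000,1))
    x0,y0=((240,128) if n=="top" else (450,205))[0:2] if n=="top" else (350,205)
    im=cv2.cvtColor(im,cv2.COLOR_RGB2BGR)[y0:y0+75,x0:x0+55]
    im=cv2.resize(im,None,fx=7,fy=7,interpolation=cv2.INTER_CUBIC)
    for z,col in((.07,(0,255,0)),):
        p=((proj(n,boxpts(o,yw,(-.038,.054),(-.021,.021),z))-[x0,y0]+.5)*7).round().astype(np.int32); cv2.polylines(im,[p],True,col,1,cv2.LINE_AA)
    out.append(im)
cv2.imwrite("pics/c6.png",np.hstack(out))
E
```

```text
tool_pos: [0.3957, 0.0939, 0.1141]
ft_force: [0.5, -0.4, 0.3]
gripper_force: 0.0
[-39.  -38.7 -38.3 -40.7 -40.4 -40.  -42.5 -42.1 -39.  -38.7 -41.1 -40.7
 -40.4]
```

View pics/c6.png

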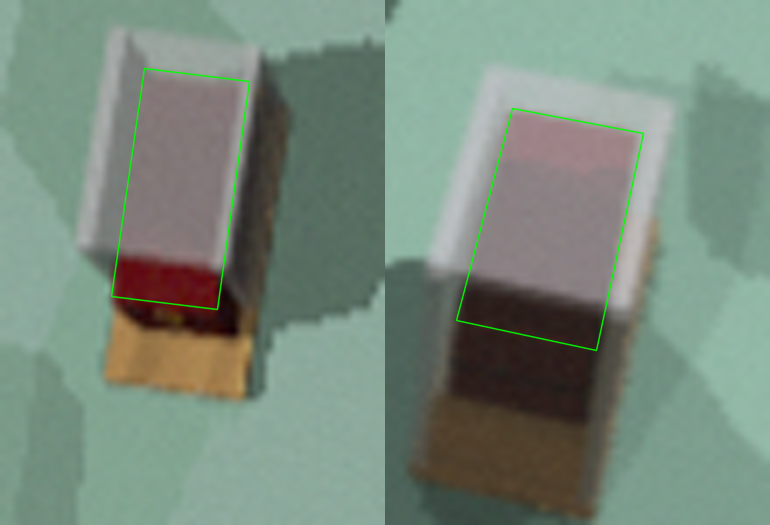

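All ten views are spent; from here I go by numbers. The box looks flat, lengthwise and at the stop outline in both views. I compare the pictures before and after the second push.

Run:
```python
from h import *
for n,(u0,v0,u1,v1) in(("top",(250,125,285,190)),("scene",(352,205,410,280))):
    a=np.load(f"pics/{n}5.npy").astype(int)[v0:v1,u0:u1];b=np.load(f"pics/{n}6.npy").astype(int)[v0:v1,u0:u1]
    d=np.abs(a-b).max(2); m=d>25; print(n,m.sum(),d.mean())
    if m.any(): ys,xs=np.where(m); print(list(zip(xs+u0,ys+v0))[:40])
t=np.load("pics/top6.npy").astype(int)
t5=np.load("pics/top5.npy").astype(int)
for u in(263,267): print("col",u,"\n",[(v,*t5[v,u][:2]) for v in range(160,182,1)],"\n",[(v,*t[v,u][:2]) for v in range(160,182,1)])
s5=np.load("pics/scene5.npy").astype(int);s6=np.load("pics/scene6.npy").astype(int)
for u in (430-0-50,378): 
  for s in(s5,s6): print("scene col",u,[(v,*s[v,u]) for v in list(range(216,234))+list(range(244,274,2))])
print("TCP proj",proj("scene",[[.5787,.0692,.0434]]),proj("scene",boxpts((.6205,.0637),np.radians(-7.5),(-.038,.054),(-.021,.021),.07)).round(1).tolist())
```

```text
top 4 3.19032967032967
[(np.int64(266), np.int64(173)), (np.int64(281), np.int64(174)), (np.int64(266), np.int64(175)), (np.int64(269), np.int64(175))]
scene 6 2.7041379310344826
[(np.int64(404), np.int64(217)), (np.int64(405), np.int64(218)), (np.int64(355), np.int64(241)), (np.int64(409), np.int64(243)), (np.int64(407), np.int64(244)), (np.int64(408), np.int64(244))]
col 263 
 [(160, np.int64(131), np.int64(120)), (161, np.int64(133), np.int64(121)), (162, np.int64(133), np.int64(121)), (163, np.int64(137), np.int64(120)), (164, np.int64(133), np.int64(113)), (165, np.int64(113), np.int64(73)), (166, np.int64(97), np.int64(10)), (167, np.int64(95), np.int64(10)), (168, np.int64(99), np.int64(22)), (169, np.int64(96), np.int64(25)), (170, np.int64(98), np.int64(15)), (171, np.int64(105), np.int64(22)), (172, np.int64(89), np.int64(30)), (173, np.int64(75), np.int64(47)), (174, np.int64(61), np.int64(36)), (175, np.int64(105), np.int64(77)), (176, np.int64(145), np.int64(110)), (177, np.int64(160), np.int64(122)), (178, np.int64(159), np.int64(122)), (179, np.int64(162), np.int64(124
[... 8646 characters left out ...]
64(68)), (250, np.int64(45), np.int64(33), np.int64(32)), (252, np.int64(44), np.int64(31), np.int64(29)), (254, np.int64(53), np.int64(31), np.int64(28)), (256, np.int64(44), np.int64(30), np.int64(27)), (258, np.int64(42), np.int64(29), np.int64(25)), (260, np.int64(37), np.int64(28), np.int64(26)), (262, np.int64(40), np.int64(33), np.int64(28)), (264, np.int64(43), np.int64(34), np.int64(31)), (266, np.int64(74), np.int64(62), np.int64(46)), (268, np.int64(74), np.int64(64), np.int64(47)), (270, np.int64(77), np.int64(70), np.int64(55)), (272, np.int64(79), np.int64(71), np.int64(60))]
TCP proj [[376.13565814 228.55118816]] [[367.7, 219.9], [359.6, 250.2], [379.7, 254.5], [386.3, 223.5]]
```

The box moved only about 1 mm while the tool went 6 mm. I push again and measure the edge while in contact.

```bash
cat > m.py <<'E'
from h import *
o=arm.get_obs();print(round(o["time_s"],2),np.round(o["tool_pos"],4),np.round(o["ft_force"],1),round(float(o["gripper_force"]),2))
s=imaging.camera("scene").astype(int);g=s[...,1]
for u in(372,376,380):
    v=np.arange(217,229);col=g[217:229,u];i=np.where(col<158)[0]
    print(u,(v[i[0]]-1+(col[i[0]-1]-158)/(col[i[0]-1]-col[i[0]]+1e-9)).round(2) if len(i) and i[0]>0 else None,col.tolist())
E
python3 m.py
python3 -m crank '[-0.03,0,0.03,0,0,0,0,-0.04,0,0.03,0,0,0,0,-0.04,0,0.03,0,0,0,0,-0.03,0,0.01,0,0,0,0,-0.02,0,0,0,0,0,0,-0.012,0,0,0,0,0,0,0,0,0,0,0,0,0]'| grep -E "pos|force"
python3 m.py
```

```text
19.7 [0.3974 0.0935 0.1131] [ 0.4 -0.4 -1.1] 0.0
372 220.79 [190, 187, 190, 181, 152, 135, 130, 134, 134, 135, 132, 130]
376 221.68 [189, 187, 189, 190, 181, 147, 132, 134, 131, 134, 135, 133]
380 222.44 [184, 183, 187, 185, 180, 173, 139, 131, 132, 131, 134, 131]
tool_pos: [0.5787, 0.0691, 0.0414]
ft_force: [-6.3, 2.3, 1.2]
gripper_force: 3.3
20.62 [0.5787 0.0691 0.0414] [-6.3  2.3  1.2] 3.28
372 221.76 [161, 161, 162, 173, 180, 151, 136, 136, 131, 135, 136, 135]
376 None [140, 139, 143, 141, 144, 146, 139, 134, 134, 137, 136, 134]
380 None [143, 158, 160, 160, 164, 172, 170, 137, 137, 134, 134, 132]
```

```bash
python3 -m crank '[-0.002,0,0,0,0,0,0,-0.002,0,0,0,0,0,0,-0.002,0,0,0,0,0,0,-0.001,0,0,0,0,0,0,0,0,0,0,0,0,0]' | grep -E "width"
python3 m.py
```

```text
width: 0.006
21.3 [0.5796 0.0694 0.0412] [-22.4   6.5   7.4] 11.25
372 None [156, 161, 161, 169, 177, 150, 138, 133, 135, 135, 135, 135]
376 None [144, 146, 141, 143, 143, 140, 138, 136, 135, 132, 136, 134]
380 None [143, 158, 159, 159, 160, 166, 176, 143, 137, 135, 135, 134]
```

Hard stop felt: 22 N with the tool halted, and the edge 1 px further in. I retract horizontally and check.

```bash
python3 -m crank '[0.007,0,0,0,0,0,0,0.01,0,-0.002,0,0,0,0,0.03,0,-0.005,0,0,0,0,0.04,0,-0.01,0,0,0,0,0.04,0,-0.03,0,0,0,0,0.04,0,-0.03,0,0,0,0,0,0,0,0,0,0,0,0,0,0,0,0,0,0]'| grep -E "pos|force"
python3 m.py
python3 - <<'E'
from h import *
o=np.array([.6205,.0637]);yw=np.radians(-7.5);c,s=np.cos(yw),np.sin(yw)
i=imaging.camera("top").astype(int)
# red top face through to its rear edge; rear foot = dark->wood transition
for nm,z,f in(("rear top",.07,lambda u:max(v for v in range(150,180) if i[v,u,0]>75 and i[v,u,0]-i[v,u,1]>50)+.5),("rear foot",.008,lambda u:next(v for v in range(170,185) if i[v,u,0]>105)-.5)):
    E=np.array([(u,f(u)) for u in range(260,270)]); w=ray("top",E,z)-o
    print(nm,np.round((c*w[:,0]+s*w[:,1])*1000,1),E[:,1])
sc=imaging.camera("scene").astype(int)
E=np.array([(372,0),(376,0),(380,0)],float)
E2=[]
for u in(370,372,374,376,378,380):
    col=sc[217:229,u,1];k=np.where(col<158)[0][0];E2.append((u,217+k-1+(col[k-1]-158)/(col[k-1]-col[k])))
w=ray("scene",np.array(E2),.07)-o;x=c*w[:,0]+s*w[:,1];y=-s*w[:,0]+c*w[:,1];print("scene rear top x",np.round(x*1000,1),"yaw vs sleeve deg",np.degrees(np.arctan(-np.polyfit(y,x,1)[0])).round(1))
E
```

```text
tool_pos: [0.4133, 0.0913, 0.0925]
ft_force: [0.3, 0.6, 0.3]
gripper_force: 0.0
22.35 [0.4133 0.0913 0.0925] [0.3 0.6 0.3] 0.0
372 221.77 [190, 186, 190, 188, 182, 151, 132, 136, 131, 131, 131, 131]
376 222.64 [187, 189, 188, 190, 187, 183, 144, 135, 131, 132, 132, 131]
380 223.47 [183, 185, 185, 184, 185, 185, 175, 139, 132, 131, 136, 131]
rear top [-38.3 -38.  -37.6 -37.3 -36.9 -39.4 -36.3 -35.9 -38.3 -38. ] [170.5 170.5 170.5 170.5 170.5 171.5 170.5 170.5 171.5 171.5]
rear foot [-37.3 -36.9 -36.6 -36.2 -35.8 -23.8 -35.1 -37.7 -37.3 -36.9] [173.5 173.5 173.5 173.5 173.5 169.5 173.5 174.5 174.5 174.5]
scene rear top x [-34.3 -34.6 -34.1 -34.5 -34.  -34.4] yaw vs sleeve deg -0.3
```

The rear top reads −37.6 mm and the rear foot −36.8 mm (home is −38). So the rear face is vertical, the box lies flat, and its yaw is within 0.3°. I hand in.

```bash
python3 -c "
from bench import arm
print(arm.job_done())"
```

```text
the job is handed in; nothing more can be done
None
```

I leaned the 42 mm box on the step of the left-hand (narrow) sleeve, let go, then pushed it home: a hard stop at 22 N, flat and straight by the last measurements, handed in at about 22.5 s; the judge returned no verdict, and I didn't re-measure the other objects afterwards.

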